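# Load the second drilled plate on its carrier and send it down the roller lane

### The job

Finish loading the carrier that stands on the loading plate at the top of the roller lane: take the drilled plate off the timber and lower it, do not drop it, over the carrier's four posts until it lies flat on the plate already there. Then push the loaded carrier smoothly, without lifting it, off the loading plate onto the rollers and let it run down by itself until it rests against the stop. Leave the other things on the bench where they are.

Things in the scene. Friction and masses are not known exactly. Their poses are not given: they have to be found in the camera images.
- lane: Gravity roller lane, fixed on the bench, 126 mm wide, 630 mm long. Origin at bench height below the line where the level loading plate ends and the rollers begin. Its y points uphill along the lane (robot's left), x across, z up. The loading plate reaches 240 mm along +y, top 110 mm above the bench, open at its end. Green side rails, 118 mm apart inside, rise 12 mm above plate and rollers.
- lane_edge (a point): Middle of the edge between loading plate and rollers, on the top surface, 110 mm above the bench. From here 12 free-running steel rollers (diameter 22 mm, every 27.5 mm) slope down at 6 degrees for 360 mm along the lane's -y to the stop.
- lane_stop (a point): Middle of the stop's buffer face at the low end of the lane, at the level of the roller tops (74 mm above the bench). The stop stands about 27 mm higher than the rollers.
- carrier: Loose grey plastic carrier on the loading plate, 110 mm wide (its x), 180 mm long (its y, +y uphill), base 20 mm thick, 0.4 kg. Origin: centre of its underside. Four posts at x = +-19, y = +-56 mm: a shoulder 18 mm across, topping 36 mm above the underside, carries the plates; on it a 10 mm pin, its last 6 mm tapering to a 4 mm tip 62 mm above the underside. 4 mm play to each rail.
- carrier_back (a point): Middle of the carrier's uphill end face, 10 mm above its underside: where to push. The carrier slides on the plate (a few newtons), tips onto the rollers when its middle is about 15 mm past lane_edge (the uphill end then lifts up to 11 mm), and rolls on by itself at about 0.12 m/s.
- carrier_front (a point): Middle of the bottom edge of the carrier's downhill end face; it meets lane_stop when the carrier is home.
- plate_low: Loose aluminium plate like the other one, already lying on the post shoulders; origin at the centre of its underside.
- plate: Loose flat aluminium plate, 64 mm wide (its x), 150 mm long (its y), 8 mm thick, 0.2 kg, with four holes of 14 mm at x = +-19, y = +-56 mm; the same turned by half a turn. Origin at the centre of its underside. It lies flat on the timber at the start. Fully down on the carrier its underside is 44 mm above the carrier's underside.
- batten: Fixed piece of timber on the bench, 44 mm wide (its x), 190 mm long (its y), 26 mm high, below the plate, which overhangs it 10 mm on each long side. Origin at the centre of its underside.
- cup: Loose paper cup, 74 mm across, 90 mm high; leave alone. Origin at the centre of its underside.
- tin: Loose closed tin, 64 mm across, 85 mm high; leave alone. Origin at the centre of its underside.
- spanner: Loose spanner, 200 mm long, lying on the bench beyond the lane; leave alone.
There are look-alikes about, which are no part of the job. What is shaped like the plate but brown or yellow is not meant. There is more than one size of the carrier; the job needs the larger.

How it is judged (in metres and radians):
On the way, in this order (a step that is already met when the one before it is completed fails the run):
1. the plate lies flat on the lower plate over all four posts, the carrier still on the loading plate (z of plate in the frame of carrier between 0.0415 and 0.0465 m and x of plate in the frame of carrier between -0.005 and 0.005 m and y of plate in the frame of carrier between -0.005 and 0.005 m and y of carrier in the frame of lane above 0.02 m), for 0.2 s.
2. the carrier rolls on the rollers, touched by nothing of the robot, more than 40 mm short of the stop (y of carrier in the frame of lane below -0.005 m and distance between carrier_front and lane_stop above 0.04 m and contact force between each of the fingers, the arm and carrier below 0.1 N and contact force between each of the fingers, the arm and plate below 0.1 N and contact force between each of the fingers, the arm and plate_low below 0.1 N), for 0.1 s.
At the end, for the whole second after the job is handed in: The carrier stands on the rollers, its downhill end within 10 mm of the stop, square in the lane and at rest; both plates lie flat on it, over all four posts, the new plate within 2.5 mm of its full depth (distance between carrier_front and lane_stop below 0.01 m and angle between carrier's own z axis and vertical below 0.14 rad and angle between the y axis of carrier and the y axis of lane, either way round below 0.16 rad and z of plate in the frame of carrier between 0.0415 and 0.0465 m and x of plate in the frame of carrier between -0.005 and 0.005 m and y of plate in the frame of carrier between -0.005 and 0.005 m and z of plate_low in the frame of carrier between 0.0335 and 0.0385 m and linear speed of each of carrier, plate below 0.02 m/s); the robot touches nothing.
It fails at once if the carrier is lifted more than 15 mm off the loading plate's level (z of carrier in the frame of lane above 0.125 m).
It fails at once if the plate is dropped onto the carrier (falls freely by more than about 15 mm) (horizontal distance between plate and carrier below 0.05 m and linear speed of plate above 0.55 m/s and contact force between the fingers and plate below 0.1 N).
It fails at once if the carrier is shot down the lane (faster than 0.5 m/s) (linear speed of carrier above 0.5 m/s).
It fails at once if the cup, tin or spanner is moved more than 30 mm (distance of any of cup, tin, spanner from where it was at the start of the episode above 0.03 m).
It also fails if it takes over 51 s, if anything falls off the work surface, if the arm or the gripper's body presses on something with over 40 N, if the wrist force passes 120 N, or if a joint passes its speed limit or range.

### The arm

A 6-joint arm with a two-finger parallel gripper is mounted at the origin on the work surface. World frame = base frame: x ahead of the robot, y to its left, z up, the work surface at z = 0. Lengths are in m, angles in degrees, forces in N, time in s.
With the tool pointing down it reaches from about 0.35 to 0.725 m from the base axis. Payload 4.3 kg.
Tool frame: the origin (TCP) lies at the very end of the fingers, on their centre line; the grasp point (between the pads) lies 19 mm behind it (ctrl.hold_point_z is the distance from the TCP to the grasp point, in m); z points along the fingers, y is the line along which they close (so a half turn about z gives the same grasp; the last joint's range is limited). The gripper opens to 85 mm and grips with 20 to 120 N. Pads are 22 mm wide; open, the fingers measure 114 mm over their backs; the gripper's body (76 mm by 85 mm) begins 54 mm behind the grasp point. The pads swing forward as they close: fully open they stand 13 mm farther back than shut.
Start: joints at [-79.372, 21.618, 4.641, 73.018, 0, 83.68], TCP at [0.168, -0.55, 0.231] pointing down, gripper open.
Joint ranges: [-156.06, 156.06], [-48.1, 94.91], [-58.44, 69.94], [-101.28, 121.22], [-78.64, 73.56], [-180, 180]. Speed limits (degrees/s): [147.25, 147.25, 180, 180, 180, 180].

### API

Orientations are given as [roll, pitch, yaw] about the fixed x, y, z axes, in that order (R = Rz(yaw) Ry(pitch) Rx(roll)).
In Python, from workcell import ctrl, snapshot, camera_params gives the robot as it stands. The module is installed in compiled form; this text tells all that it offers.
- The arm moves only by the shell command python3 -m inch 'ROWS' [FORCE]. ROWS is JSON, one flat list of numbers, 7 for each row, row after row: the opening, from 0 (shut) to 1 (fully open), then the shift along the tool's x, y, z as a fraction of full scale, then the turn, a rotation vector about the tool's x, y, z as a fraction of full scale. In form: [claw, x, y, z, wx, wy, wz, claw, x, y, z, wx, wy, wz, ...]. A call has 1 to 8 rows; each row shifts and turns the commanded pose from where the row before left it, along the tool's axes as they then stand; what a row does not reach is not made up. Full scale, the value 1, is 0.03 m for a shift and 90 degrees for a turn. A row lasts 1/12 s, in which the tool goes at most 41.7 mm and 7.16 degrees, less where a joint would pass 70% of its speed; a pose out of reach is approached as far as the arm can. A call with a number of a shift or a turn outside -1 to 1 is refused whole. A call with a gripper value outside its range is refused whole. The fingers move at their own pace and stop on an object; FORCE is the grip in N (left out, the last holds). Time passes only in rows, so rows that do not move let the fingers close. It gives the time, the measured TCP pose, the force, the opening and the grip force at its end, in the units of the state.
- ctrl.state(): the state, without advancing time (a new reading comes with each control period).
- snapshot(name): name is "scene" or "top" or "wrist"; returns the picture (384x512x3 uint8, red, green, blue); there is no depth.
- camera_params(name): a dict with "fovy" (degrees; the focal length in pixels is half the picture's height over the tangent of half this angle, whatever the lens; pixels are square), "cx", "cy" (the principal point, pixels), "rvec" (rotation vector, rad) and "tvec" (3), from world to camera coordinates, as OpenCV has them. Camera axes: x right, y down, z forward; pixel columns grow to the right and rows downward; lengths in m; the calibration is good to about 2 mm. A picture is of the moment at which its call begins: read the wrist's pose just before it. camera_params takes no time and is no camera call; for the wrist camera it gives the pose at the moment of the call.
- ctrl.finish_job(): hands the job in; it is judged then, once.
The state is a dict: "clock": time; "q": joint angles; "joint_vel": joint speeds; "effort": joint torques, N m; "tool_pos": TCP position; "orientation": TCP orientation; "ft_force": force on the tool from outside, world axes, zero at the start; "torque": the same for the moment, N m; "opening": finger opening in m; "grip_force": force on a finger pad.
Only numpy, scipy, OpenCV 4.12 (cv2) and the standard library are available. Lean on these libraries where they do the work, as an engineer would, in place of code of your own. Each camera call takes 0.05 s, during which the arm holds its last target. There are 200 camera calls.

## Working session

There is one attempt and no reset: what is moved stays moved. The work goes in short steps, Python scripts to look and compute and a shell command to move; the robot and the scene stay as the last step left them, time stands still between calls to the robot, and variables do not carry over. Pictures are saved under pics/ and viewed, at most 10 in all, crops included, and the job is handed in when it is done.

```bash
mkdir -p pics
cat > h.py <<'E'
import numpy as np, cv2
from workcell import ctrl, snapshot, camera_params
def cam(n):
    p=camera_params(n); f=192/np.tan(np.radians(p['fovy'])/2)
    K=np.array([[f,0,p['cx']],[0,f,p['cy']],[0,0,1.]])
    R=cv2.Rodrigues(np.array(p['rvec'],float))[0]; return K,R,np.array(p['tvec'],float)
def ray(c,uv,z):
    K,R,t=c; d=R.T@np.linalg.solve(K,[uv[0],uv[1],1.]); o=-R.T@t
    return o+d*(z-o[2])/d[2]
def proj(c,P):
    K,R,t=c; q=K@(R@np.array(P,float)+t); return q[:2]/q[2]
def save(n,img): cv2.imwrite('pics/'+n+'.png',img[...,::-1])
E
python3 - <<'E'
from h import *
a=snapshot('scene');b=snapshot('top');save('scene0',a);save('top0',b)
for n in('scene','top'):
    K,R,t=cam(n);print(n,K[0,0],-R.T@t,R[2])
print(ctrl.state())
E
```

```text
scene 475.2926225838443 [ 1.23259698 -0.19630783  1.30192354] [-0.49228944  0.14776323 -0.85779784]
top 385.91374211019166 [ 0.32801701 -0.00175121  1.09776346] [ 0.21491296  0.01131917 -0.97656761]
{'clock': 0.1, 'q': array([-7.93709160e+01,  2.16575916e+01,  4.57213634e+00,  7.30171044e+01,
       -1.13205096e-03,  8.36806431e+01]), 'joint_vel': array([-0.00485267, -0.14716631,  0.1954153 , -0.03909693, -0.0542022 ,
       -0.04180765]), 'effort': array([ 1.27427586e-03, -4.64693964e+01,  2.70581871e+01,  1.20417643e-02,
       -1.45405611e-04, -3.46865981e-06]), 'tool_pos': array([ 0.16751725, -0.54946569,  0.23046595]), 'orientation': array([-1.79897939e+02, -1.01635805e-02,  1.69484329e+01]), 'ft_force': array([ 0.16565786, -0.08053931, -0.58356926]), 'torque': array([ 2.28736040e-02, -2.47999620e-06,  6.51070095e-03]), 'grip_force': 0.0, 'opening': 0.08520010589462196}
```

View pics/top0.png

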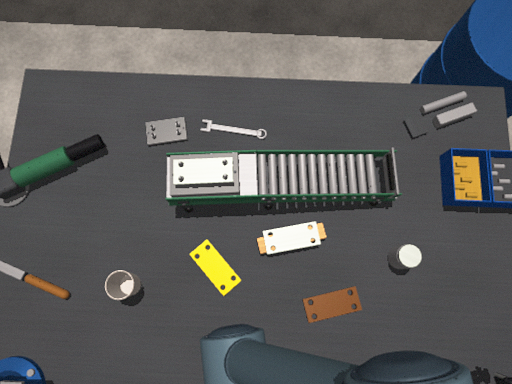

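View pics/scene0.png

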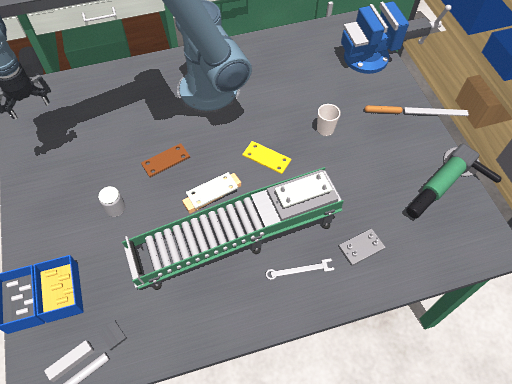

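The top view shows the white drilled plate on orange timber at about (292,238). The carrier with its lower plate is at (204,172), the lane's loading plate end is near (257,173), and the stop is at (393,172). The cup is at (123,285) and the tin at (405,258). Next I measure the plate and the carrier.

Run:
```python
from h import *
for n,pl,ca in(('top',(292,238),(204,172)),('scene',(213,191),(304,189))):
    img=cv2.imread(f'pics/{n}0.png');c=cam(n)
    hsv=cv2.cvtColor(img,cv2.COLOR_BGR2HSV)
    m=((hsv[...,2]>215)&(hsv[...,1]<40)).astype(np.uint8)
    m=cv2.morphologyEx(m,cv2.MORPH_OPEN,np.ones((3,3)))
    cs,_=cv2.findContours(m,cv2.RETR_EXTERNAL,cv2.CHAIN_APPROX_NONE)
    for name,p,z in(('plate',pl,.034),('low',ca,.154)):
        k=max((k for k in cs if cv2.contourArea(k)>300),key=lambda k:cv2.pointPolygonTest(k,p,True))
        W=np.array([ray(c,q[0],z)[:2] for q in k])
        r=cv2.minAreaRect((W*1000).astype(np.float32));print(n,name,np.round(r[0],1),np.round(r[1],1),round(r[2],1))
c=cam('top')
for uv in((257,152),(257,194),(240,155),(240,192)):print(uv,ray(c,uv,.11))
for uv in ((123,285),(405,258)):print(uv,ray(c,uv,.09))
for uv in ((167,153),(167,202),(395,150),(397,200)):print(uv,ray(c,uv,.12))
```

```text
top plate [450.3 -97.3] [ 63.8 149.8] 13.0
top low [597.4 142. ] [ 65.2 151. ] 5.1
scene plate [448.1 -98.1] [ 67.5 152.2] 13.0
scene low [594.7 142.6] [ 66.9 153.9] 5.1
(257, 152) [0.66630341 0.00652463 0.11      ]
(257, 194) [0.55067147 0.001653   0.11      ]
(240, 155) [0.65588453 0.05174878 0.11      ]
(240, 192) [0.55411344 0.04649417 0.11      ]
(123, 285) [0.30307605 0.33257503 0.09      ]
(405, 258) [ 0.40262258 -0.38694181  0.09      ]
(167, 153) [0.64974482 0.24555798 0.12      ]
(167, 202) [0.5171198  0.23328498 0.12      ]
(395, 150) [ 0.68433209 -0.36035576  0.12      ]
(397, 200) [ 0.548244   -0.36079701  0.12      ]
```

Both views agree: the plate is at (0.449, -0.098), yaw 13°, and the lower plate is at (0.596, 0.142), yaw 5.1°, both with the sizes given. I move above the plate.

```bash
python3 -m inch '[1,0.9,-0.78,0,0,0,0, 1,0.9,-0.78,0,0,0,0, 1,0.9,-0.78,0,0,0,0, 1,0.9,-0.78,0,0,0,0, 1,0.9,-0.78,0,0,0,0, 1,0.9,-0.78,0,0,0,0, 1,0.9,-0.78,0,0,0,0, 1,0.9,-0.78,0,0,0,0]'
python3 -m inch '[1,0.9,-0.78,0,0,0,0, 1,0.9,-0.78,0,0,0,0, 1,0.9,-0.78,0,0,0,0, 1,0.9,-0.78,0,0,0,0, 1,0.9,-0.78,0,0,0,0, 1,0.9,-0.78,0,0,0,0, 1,0.4,-0.35,0,0,0,-0.078, 1,0,0,0,0,0,-0.078]'
python3 -m inch '[1,0,0,0,0,0,-0.079, 1,0,0,0,0,0,-0.079, 1,0,0,0,0,0,-0.079, 1,0,0,0,0,0,-0.079, 1,0,0,0,0,0,-0.079, 1,0,0,0,0,0,-0.079, 1,0,0,0,0,0,-0.079, 1,0,0,0,0,0,-0.079]'
python3 -m inch '[1,0,0,0,0,0,-0.079, 1,0,0,0,0,0,-0.079, 1,0,0,0,0,0,0, 1,0,0,0,0,0,0]'
```

```text
clock: 0.77
tool_pos: [0.32, -0.3062, 0.231]
orientation: [-180.0, 0.0, 16.9]
ft_force: [1.2, -0.4, -0.1]
opening: 0.0854
grip_force: 0.0
clock: 1.43
tool_pos: [0.4433, -0.1099, 0.2309]
orientation: [-179.9, -0.0, 31.6]
ft_force: [0.6, -0.3, 0.1]
opening: 0.0852
grip_force: 0.0
clock: 2.1
tool_pos: [0.4417, -0.1128, 0.2309]
orientation: [-179.9, -0.0, 88.2]
ft_force: [0.3, 0.2, 0.3]
opening: 0.0854
grip_force: 0.0
clock: 2.43
tool_pos: [0.4418, -0.1128, 0.2309]
orientation: [-180.0, -0.0, 101.9]
ft_force: [0.5, 0.5, 0.4]
opening: 0.086
grip_force: 0.0
```

Run:
```python
from h import *
s=ctrl.state();print(s['clock'],s['tool_pos'],s['orientation'],ctrl.hold_point_z)
c=cam('wrist');a=snapshot('wrist');save('w1',a);print(c[0][0,0],-c[1].T@c[2],c[1][2],proj(c,(.45,-.098,.034)))
```

```text
2.4333 [ 0.44184163 -0.1128488   0.230948  ] [-1.79960199e+02 -2.23958594e-02  1.01907331e+02] 0.0187
306.0470445122474 [ 0.42654925 -0.03375394  0.3712889 ] [ 0.06348234 -0.30644517 -0.9497691 ] [267.01297083 158.97045116]
```

View pics/w1.png

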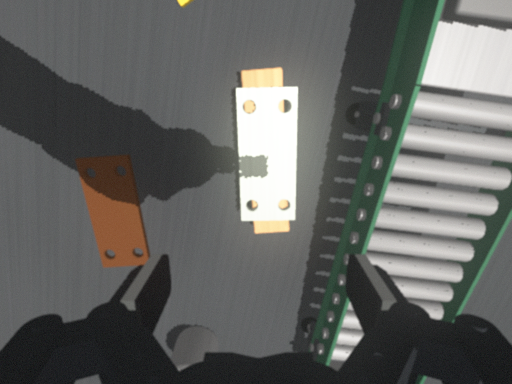

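The wrist picture shows the plate with corners near (236,88), (297,87), (295,220) and (241,221). The open fingertips are at the lower left (155,258) and right (360,258). I refine the plate pose and the fingertip depth.

Run:
```python
from h import *
c=cam('wrist');img=cv2.imread('pics/w1.png');hsv=cv2.cvtColor(img,cv2.COLOR_BGR2HSV)
m=((hsv[...,2]>190)&(hsv[...,1]<40)).astype(np.uint8);m[:,330:]=0;m[:,:200]=0;m[240:]=0
k=max(cv2.findContours(m,cv2.RETR_EXTERNAL,cv2.CHAIN_APPROX_NONE)[0],key=cv2.contourArea)
W=np.array([ray(c,q[0],.034)[:2]*1000 for q in k],np.float32);r=cv2.minAreaRect(W);print(r)
P=np.array(r[0])/1000;s=ctrl.state();y=np.radians(s['orientation'][2]);d=P-s['tool_pos'][:2]
print('tool dx,dy mm',1000*(d@[np.cos(y),np.sin(y)]),1000*(d@[np.sin(y),-np.cos(y)]))
# fingertips: two points at +-tool y at given z
for z in(.231,.244):
    for g in(-.05,-.043,.043,.05):
        print(z,g,proj(c,[s['tool_pos'][0]+g*np.sin(y),s['tool_pos'][1]-g*np.cos(y),z]))
```

```text
((450.092529296875, -96.92029571533203), (65.09005737304688, 150.4376220703125), 12.99920654296875)
tool dx,dy mm 13.902284316174523 11.325896131149031
0.231 -0.05 [159.16178153 258.793122  ]
0.231 -0.043 [172.66948677 258.79574904]
0.231 0.043 [338.71838583 258.82804297]
0.231 0.05 [352.24190168 258.83067308]
0.244 -0.05 [150.79090731 272.61917895]
0.244 -0.043 [165.43892062 272.62268775]
0.244 0.043 [345.51441197 272.66582327]
0.244 0.05 [360.18101986 272.66933653]
```

```bash
python3 -m inch '[1,0.116,0.095,0.8,0,0,-0.006, 1,0.116,0.095,0.8,0,0,-0.006, 1,0.116,0.095,0.8,0,0,0, 1,0.116,0.095,0.8,0,0,0, 1,0,0,0.8,0,0,0, 1,0,0,0.8,0,0,0, 1,0,0,0.7,0,0,0, 1,0,0,0.5,0,0,0]'
python3 -m inch '[1,0,0,0.3,0,0,0, 1,0,0,0.3,0,0,0, 1,0,0,0.2,0,0,0, 1,0,0,0.2,0,0,0, 1,0,0,0,0,0,0, 1,0,0,0,0,0,0]'
```

```text
clock: 3.15
tool_pos: [0.449, -0.0964, 0.0493]
orientation: [-179.9, -0.1, 103.0]
ft_force: [0.2, 0.3, -0.7]
opening: 0.0852
grip_force: 0.0
clock: 3.65
tool_pos: [0.4504, -0.097, 0.0215]
orientation: [180.0, 0.0, 103.2]
ft_force: [0.3, 0.4, 0.0]
opening: 0.0855
grip_force: 0.0
```

```bash
python3 -m inch '[1,0,0,0.18,0,0,0, 1,0,0,0,0,0,0, 0,0,0,0,0,0,0, 0,0,0,0,0,0,0, 0,0,0,0,0,0,0, 0,0,0,0,0,0,0, 0,0,0,0,0,0,0, 0,0,0,0,0,0,0]' 40
python3 -m inch '[0,0,0,0,0,0,0, 0,0,0,0,0,0,0, 0,0,0,0,0,0,0, 0,0,0,-0.2,0,0,0, 0,0,0,-0.3,0,0,0, 0,0,0,-0.5,0,0,0, 0,0,0,0,0,0,0]'
```

```text
clock: 4.32
tool_pos: [0.4503, -0.097, 0.0163]
orientation: [180.0, 0.0, 103.2]
ft_force: [-2.0, -0.1, 5.3]
opening: 0.0628
grip_force: 44.3
clock: 4.9
tool_pos: [0.452, -0.0975, 0.0483]
orientation: [179.8, 0.1, 103.2]
ft_force: [0.7, -0.3, -2.4]
opening: 0.0629
grip_force: 44.8
```

Run:
```python
from h import *
s=ctrl.state();print(s['clock'],s['tool_pos'],s['orientation'],s['opening'])
a=snapshot('wrist');save('w2',a)
```

```text
4.9 [ 0.45199314 -0.09747951  0.04831335] [1.79810015e+02 1.21892493e-01 1.03171224e+02] 0.06286119386077403
```

View pics/w2.png

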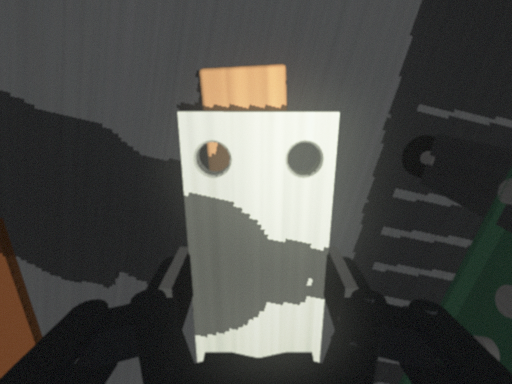

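The plate is held, with its two uphill holes at about (213,158) and (305,158). Next I move above the lane, downhill of the carrier, to see the pins.

```bash
python3 -m inch '[0,0,0,-0.6,0,0,0, 0,0,0,-0.9,0,0,0, 0,0,0,-0.9,0,0,0, 0,0,0,-0.9,0,0,0, 0,0.15,0.6,-0.9,0,0,0, 0,0.15,0.9,-0.9,0,0,0, 0,0.15,0.9,-0.9,0,0,0, 0,0.15,0.9,-0.7,0,0,0]'
python3 -m inch '[0,0.15,0.9,0,0,0,0, 0,0.15,0.9,0,0,0,0, 0,0.15,0.6,0,0,0,0, 0,0,0,0,0,0,0.045, 0,0,0,0,0,0,0.045, 0,0,0,0,0,0,0, 0,0,0,0,0,0,0]'
python3 - <<'E'
from h import *
s=ctrl.state();c=cam('wrist');a=snapshot('wrist');save('w3',a);print(s['clock'],s['tool_pos'],s['orientation'],s['opening'])
np.savez('w3.npz',K=c[0],R=c[1],t=c[2],p=s['tool_pos'],y=s['orientation'])
E
```

```text
clock: 5.62
tool_pos: [0.5436, -0.0564, 0.2487]
orientation: [179.9, 0.0, 103.1]
ft_force: [0.6, -0.3, -1.7]
opening: 0.0628
grip_force: 45.1
clock: 6.2
tool_pos: [0.6093, -0.0271, 0.246]
orientation: [-179.9, -0.0, 95.2]
ft_force: [-0.1, 0.3, -1.6]
opening: 0.0631
grip_force: 45.1
6.2 [ 0.60927516 -0.02714616  0.24597232] [-1.79925703e+02 -1.46497857e-02  9.51742804e+01] 0.06306918884512666
```

View pics/w3.png

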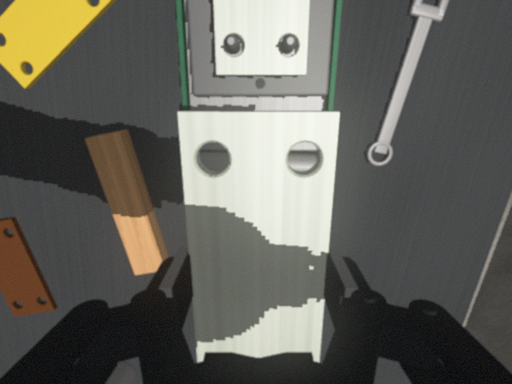

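The two downhill pins appear at about (233,44) and (289,44), and the held plate's front holes are at (213,158) and (304,158). I zoom in, and also take the next view of the uphill pins.

```bash
python3 -m inch '[0,0.6,-0.02,0,0,0,0, 0,0.9,-0.02,0,0,0,0, 0,0.9,-0.02,0,0,0,0, 0,0.9,0,0,0,0,0, 0,0.4,0,0,0,0,0, 0,0,0,0,0,0,0, 0,0,0,0,0,0,0]'
python3 - <<'E'
from h import *
s=ctrl.state();c=cam('wrist');a=snapshot('wrist');save('w4',a);print(s['clock'],s['tool_pos'],s['orientation'])
np.savez('w4.npz',K=c[0],R=c[1],t=c[2],p=s['tool_pos'],y=s['orientation'])
b=cv2.imread('pics/w3.png')[15:75,210:310]
a=a[...,::-1];g=[proj(c,(x,y,.172)) for x,y in((.573,.2),(.61,.2))];print(g)
u,v=np.mean(g,0).astype(int);v=max(v,30);print('crop origin',u-50,v-30)
d=a[v-30:v+30,u-50:u+50]
cv2.imwrite('pics/z34.png',np.vstack([cv2.resize(k,(500,300),interpolation=cv2.INTER_NEAREST) for k in(b,d)]))
E
```

```text
clock: 6.83
tool_pos: [0.5978, 0.0831, 0.2469]
orientation: [-180.0, 0.1, 95.2]
ft_force: [-0.1, 0.3, -2.1]
opening: 0.0626
grip_force: 45.2
6.8333 [0.59775349 0.08312681 0.2468526 ] [-1.79997852e+02  5.82638156e-02  9.51595980e+01]
[array([233.61849961,  31.35999213]), array([292.07993763,  37.22570773])]
crop origin 212 4
```

View pics/z34.png

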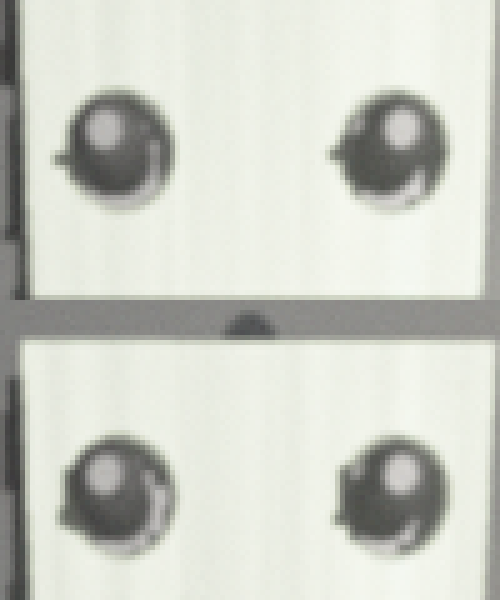

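The zoomed pins show bright tips at w3 (230.5,40.5) and (289.9,40.1), and at w4 (232.5,38.5) and (291.9,38.3). From these I work out the pin centre and the held plate's offset.

Run:
```python
from h import *
T=[]
for n,px in(('w3',((230.5,40.5),(289.9,40.1))),('w4',((232.5,38.5),(291.9,38.3)))):
    d=np.load(n+'.npz');c=(d['K'],d['R'],d['t']);q=[ray(c,p,.172)[:2] for p in px];T+=q
T=np.array(T)*1000;print(T,np.linalg.norm(T[1]-T[0]),np.linalg.norm(T[3]-T[2]),np.linalg.norm(T[2]-T[0]))
C=T.mean(0);v=T[2]+T[3]-T[0]-T[1];yc=np.degrees(np.arctan2(v[1],v[0]));print('carrier',C,'y-dir',yc)
p,ya=d['p'],np.radians(d['y'][2]);ex=np.array([np.cos(ya),np.sin(ya)]);ey=np.array([np.sin(ya),-np.cos(ya)])
img=cv2.imread('pics/w2.png');m=(img.min(2)<165).astype(np.uint8)
H=[]
for u,w in((213,158),(305,158)):
    s=np.zeros_like(m);s[w-26:w+26,u-26:u+26]=m[w-26:w+26,u-26:u+26]
    k=max(cv2.findContours(s,cv2.RETR_EXTERNAL,cv2.CHAIN_APPROX_NONE)[0],key=cv2.contourArea)
    W=np.array([ray(c,q[0],p[2]+.0177)[:2]*1000 for q in cv2.convexHull(k)],np.float32)
    (hc,r)=cv2.minEnclosingCircle(W);h=np.array(hc)-p[:2]*1000;H.append([h@ex,h@ey]);print('hole tool',H[-1],r)
H=np.array(H);a=np.arctan2(H[1,0]-H[0,0],H[1,1]-H[0,1]);print('spacing',np.linalg.norm(H[1]-H[0]),'skew',np.degrees(a))
pc=H.mean(0)-56*np.array([np.cos(a),-np.sin(a)]);print('plate centre in tool',pc)
dd=C-p[:2]*1000;print('move tool x,y mm',dd@ex-pc[0],dd@ey-pc[1],'yaw err',yc-np.degrees(ya))
```

```text
[[582.80337325  84.342635  ]
 [620.13028506  87.92957408]
 [572.55669265 195.90536464]
 [609.96272134 199.3834262 ]] 37.49885968336201 37.567378062537735 112.03230385225697
carrier [596.36326808 141.89024998] y-dir 95.2301022866373
hole tool [np.float64(56.17786454513029), np.float64(-17.010616071917347)] 7.297776699066162
hole tool [np.float64(56.172957554107064), np.float64(20.0283043350401)] 7.225849628448486
spacing 37.038920732001486 skew -0.007590660607963251
plate centre in tool [0.17541154 1.50142514]
move tool x,y mm 58.47494888505858 2.3986032684573235 yaw err 0.07050430339651825
```

```bash
python3 -m inch '[0,0.4,0.03,0,0,0,0, 0,0.6,0.03,0,0,0,0, 0,0.6,0.027,0,0,0,0, 0,0.35,0,0.2,0,0,0, 0,0,0,0.6,0,0,0, 0,0,0,0.6,0,0,0, 0,0,0,0.6,0,0,0, 0,0,0,0.4,0,0,0]'
python3 -m inch '[0,0,0,0.2,0,0,0, 0,0,0,0,0,0,0, 0,0,0,0,0,0,0]'
python3 - <<'E'
from h import *
s=ctrl.state();c=cam('wrist');a=snapshot('wrist');print(s['clock'],s['tool_pos'],s['orientation'])
p=s['tool_pos'];y=np.radians(s['orientation'][2])
d=(np.array([.59636,.14189])-p[:2])*1000
print('remaining tool x,y (pin centre)',d@[np.cos(y),np.sin(y)]-.2,d@[np.sin(y),-np.cos(y)]-1.5)
save('w5',cv2.resize(a[90:230,150:360],(630,420),interpolation=cv2.INTER_NEAREST))
E
```

```text
clock: 7.55
tool_pos: [0.5945, 0.1411, 0.1725]
orientation: [-179.9, 0.0, 95.0]
ft_force: [-0.4, -0.5, -2.4]
opening: 0.0626
grip_force: 45.1
clock: 7.8
tool_pos: [0.5953, 0.1413, 0.1689]
orientation: [-180.0, 0.0, 95.0]
ft_force: [-0.1, 0.3, -1.8]
opening: 0.0627
grip_force: 45.1
7.8 [0.59531214 0.14133536 0.16885005] [-1.79978013e+02  1.48795964e-02  9.50420250e+01]
remaining tool x,y (pin centre) 0.2603980720149111 -0.4074514118211483
```

View pics/w5.png

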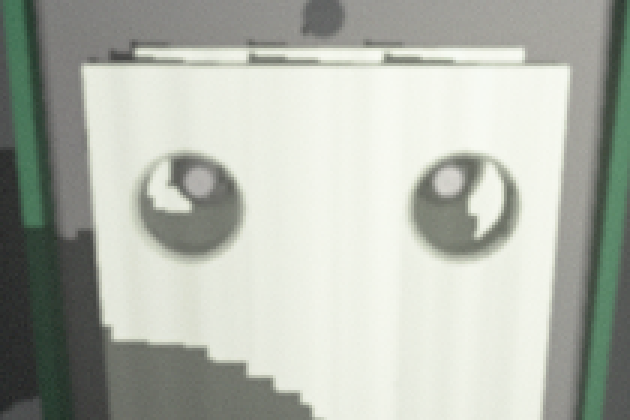

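The picture shows both pin tips inside the front holes, at (200,181) and (448,181), symmetric to within about 0.4 mm. I lower slowly.

```bash
python3 -m inch '[0,0.008,-0.013,0.1,0,0,0, 0,0,0,0.1,0,0,0, 0,0,0,0.1,0,0,0, 0,0,0,0.1,0,0,0, 0,0,0,0.1,0,0,0, 0,0,0,0,0,0,0, 0,0,0,0,0,0,0]'
python3 -m inch '[0,0,0,0.05,0,0,0, 0,0,0,0.05,0,0,0, 0,0,0,0,0,0,0, 0,0,0,0,0,0,0]'
```

```text
clock: 8.43
tool_pos: [0.5946, 0.1419, 0.1535]
orientation: [-180.0, 0.0, 95.1]
ft_force: [-0.2, 0.1, -1.6]
opening: 0.0624
grip_force: 45.1
clock: 8.77
tool_pos: [0.5949, 0.1419, 0.1508]
orientation: [-180.0, 0.0, 95.1]
ft_force: [-0.3, -0.0, -1.9]
opening: 0.0625
grip_force: 45.1
```

```bash
python3 -m inch '[0,0,0,0.05,0,0,0, 0,0,0,0.05,0,0,0, 0,0,0,0,0,0,0, 0,0,0,0,0,0,0]'
python3 -m inch '[0,0,0,0.05,0,0,0, 0,0,0,0.03,0,0,0, 0,0,0,0,0,0,0]'
```

```text
clock: 9.1
tool_pos: [0.5952, 0.1419, 0.1483]
orientation: [180.0, 0.0, 95.1]
ft_force: [0.9, 0.5, 0.3]
opening: 0.063
grip_force: 46.7
clock: 9.35
tool_pos: [0.5959, 0.142, 0.1473]
orientation: [179.8, 0.0, 95.1]
ft_force: [-2.0, -0.4, 6.6]
opening: 0.0629
grip_force: 51.4
```

Light contact (about 8 N) at 3 mm above full depth suggests the fingertips touch the lower plate. The holes are over the pins, so I release.

```bash
python3 -m inch '[1,0,0,-0.03,0,0,0, 1,0,0,0,0,0,0, 1,0,0,0,0,0,0, 1,0,0,0,0,0,0, 1,0,0,0,0,0,0, 1,0,0,-0.1,0,0,0, 1,0,0,-0.3,0,0,0, 1,0,0,-0.6,0,0,0]'
python3 -m inch '[1,0.2,0,-0.8,0,0,0, 1,0.8,0,-0.8,0,0,0, 1,0.8,0,0,0,0,0, 1,0.8,0,0,0,0,0, 1,0,0,0,0,0,0, 1,0,0,0,0,0,0]'
python3 - <<'E'
from h import *
s=ctrl.state();print(s['clock'],s['tool_pos'],s['orientation'],s['ft_force'])
save('w6',snapshot('wrist'));a=snapshot('scene');save('s6',cv2.resize(a[150:270,230:390],(800,600)))
E
```

```text
clock: 10.02
tool_pos: [0.5933, 0.1416, 0.1749]
orientation: [-179.7, 0.0, 95.1]
ft_force: [-0.6, 0.3, 0.0]
opening: 0.0851
grip_force: 0.0
clock: 10.52
tool_pos: [0.588, 0.2206, 0.2251]
orientation: [179.9, 0.0, 95.2]
ft_force: [0.1, -0.0, 0.7]
opening: 0.0854
grip_force: 0.0
10.5167 [0.58801654 0.22058597 0.22508633] [1.79947308e+02 1.83271022e-02 9.51928301e+01] [ 0.09420876 -0.03905678  0.71018438]
```

View pics/s6.png

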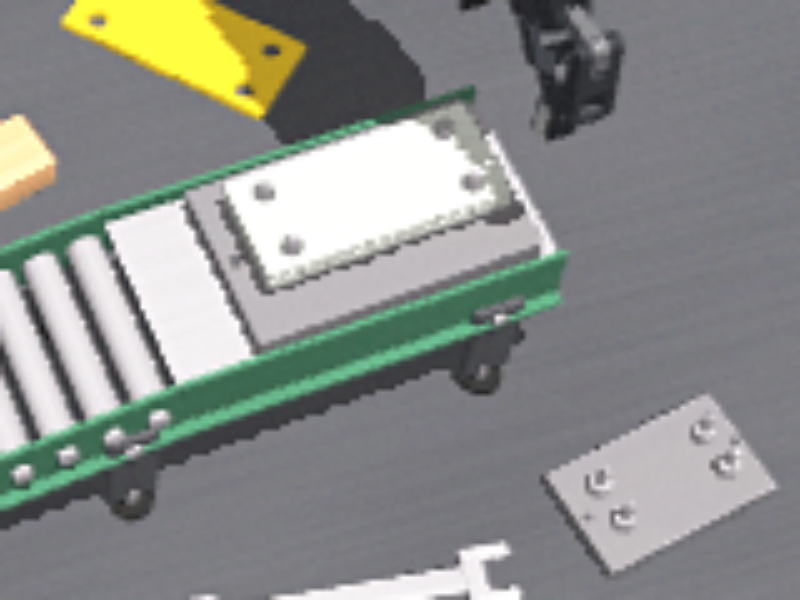

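The scene view shows the plate lying flat and aligned on the lower plate, on the carrier on the loading plate. I check this with numbers, then close the fingers and go down behind the carrier.

```bash
python3 - <<'E'
from h import *
c=cam('scene');a=cv2.cvtColor(snapshot('scene'),cv2.COLOR_RGB2HSV);m=((a[...,2]>165)&(a[...,1]<30)).astype(np.uint8);m[:170]=0
m=cv2.morphologyEx(m,cv2.MORPH_OPEN,np.ones((3,3)))
k=max(cv2.findContours(m,cv2.RETR_EXTERNAL,cv2.CHAIN_APPROX_NONE)[0],key=lambda k:cv2.pointPolygonTest(k,(300,190),True))
print(cv2.minAreaRect(np.array([ray(c,q[0],.162)[:2]*1000 for q in k],np.float32)))
E
python3 -m inch '[0,0.5,0.02,0,0,0,0, 0,0.6,0.02,0,0,0,0, 0,0,0,0,0,0,0, 0,0,0,0,0,0,0, 0,0,0,0,0,0,0, 0,0,0,0,0,0,0, 0,0,0,0,0,0,0, 0,0,0,0,0,0,0]' 20
python3 -m inch '[0,0,0,0.5,0,0,0, 0,0,0,0.7,0,0,0, 0,0,0,0.7,0,0,0, 0,0,0,0.6,0,0,0, 0,0,0,0.5,0,0,0, 0,0,0,0.3,0,0,0, 0,0,0,0.1,0,0,0, 0,0,0,0,0,0,0]'
```

```text
((613.475341796875, 136.02505493164062), (108.7068862915039, 178.59539794921875), 2.3993453979492188)
clock: 11.33
tool_pos: [0.5864, 0.252, 0.2244]
orientation: [180.0, 0.0, 95.0]
ft_force: [-0.4, -0.7, 0.1]
opening: -0.0002
grip_force: 0.0
clock: 12.0
tool_pos: [0.5859, 0.2522, 0.1218]
orientation: [-179.9, 0.0, 95.1]
ft_force: [-1.1, 1.0, -0.1]
opening: 0.0002
grip_force: 0.0
```

```bash
python3 -m inch '[0,0,0,0.12,0,0,0, 0,-0.1,0,0,0,0,0, 0,-0.1,0,0,0,0,0, 0,-0.12,0,0,0,0,0, 0,-0.15,0,0,0,0,0, 0,-0.17,0,0,0,0,0, 0,-0.2,0,0,0,0,0, 0,-0.2,0,0,0,0,0]'
python3 -m inch '[0,-0.2,0,0,0,0,0, 0,-0.2,0,0,0,0,0, 0,-0.2,0,0,0,0,0, 0,-0.2,0,0,0,0,0, 0,-0.2,0,0,0,0,0, 0,-0.2,0,0,0,0,0, 0,-0.2,0,0,0,0,0, 0,-0.2,0,0,0,0,0]'
```

```text
clock: 12.67
tool_pos: [0.5895, 0.2225, 0.1196]
orientation: [179.9, -0.2, 95.1]
ft_force: [-0.8, 4.4, 0.6]
opening: 0.0002
grip_force: 2.6
clock: 13.33
tool_pos: [0.5937, 0.1745, 0.1196]
orientation: [179.9, -0.2, 95.1]
ft_force: [-0.5, 4.2, 1.5]
opening: 0.0002
grip_force: 2.6
```

```bash
python3 -m inch '[0,-0.2,0,0,0,0,0, 0,-0.2,0,0,0,0,0, 0,-0.2,0,0,0,0,0, 0,-0.2,0,0,0,0,0, 0,-0.2,0,0,0,0,0, 0,-0.2,0,0,0,0,0, 0,-0.2,0,0,0,0,0, 0,-0.2,0,0,0,0,0]'
python3 -m inch '[0,-0.2,0,0,0,0,0, 0,-0.2,0,0,0,0,0, 0,-0.2,0,0,0,0,0, 0,-0.2,0,0,0,0,0]'
```

```text
clock: 14.0
tool_pos: [0.5978, 0.1267, 0.1196]
orientation: [179.9, -0.2, 95.1]
ft_force: [-1.1, 5.0, 0.7]
opening: -0.0001
grip_force: 2.7
clock: 14.33
tool_pos: [0.6, 0.1028, 0.1196]
orientation: [179.9, -0.2, 95.1]
ft_force: [-1.6, 6.0, 3.6]
opening: 0.0
grip_force: 2.8
```

Carrier centre is now about at the edge, so I continue gently until it tips and leaves.

```bash
python3 -m inch '[0,-0.17,0,0,0,0,0, 0,-0.17,0,0,0,0,0, 0,-0.15,0,0,0,0,0]'
python3 -m inch '[0,-0.12,0,0,0,0,0, 0,-0.12,0,0,0,0,0]'
```

```text
clock: 14.58
tool_pos: [0.6013, 0.0879, 0.1197]
orientation: [179.9, -0.1, 95.1]
ft_force: [-0.7, 4.6, 2.9]
opening: 0.0004
grip_force: 2.5
clock: 14.75
tool_pos: [0.6016, 0.079, 0.119]
orientation: [180.0, 0.1, 95.0]
ft_force: [-1.0, 0.8, 0.1]
opening: -0.0002
grip_force: 0.1
```

```bash
python3 -m inch '[0,0.2,0,0,0,0,0, 0,0.4,0,0,0,0,0, 0,0.4,0,0,0,0,0, 0,0,0,-0.3,0,0,0, 0,0,0,-0.8,0,0,0, 0,0,0,-0.8,0,0,0, 0,0,0,-0.8,0,0,0, 0,0,0,0,0,0,0]'
python3 -m inch '[0,0,0,0,0,0,0, 0,0,0,0,0,0,0, 0,0,0,0,0,0,0, 0,0,0,0,0,0,0, 0,0,0,0,0,0,0, 0,0,0,0,0,0,0, 0,0,0,0,0,0,0, 0,0,0,0,0,0,0]' >/dev/null
python3 -m inch '[0,0,0,0,0,0,0, 0,0,0,0,0,0,0, 0,0,0,0,0,0,0, 0,0,0,0,0,0,0, 0,0,0,0,0,0,0, 0,0,0,0,0,0,0, 0,0,0,0,0,0,0, 0,0,0,0,0,0,0]' >/dev/null
python3 -m inch '[0,0,0,0,0,0,0, 0,0,0,0,0,0,0, 0,0,0,0,0,0,0, 0,0,0,0,0,0,0, 0,0,0,0,0,0,0, 0,0,0,0,0,0,0, 0,0,0,0,0,0,0, 0,0,0,0,0,0,0]'
python3 - <<'E'
from h import *
save('s7',cv2.resize(snapshot('scene')[150:300,110:350],(800,500)))
E
```

```text
clock: 15.42
tool_pos: [0.6017, 0.1109, 0.2059]
orientation: [179.5, 0.0, 95.1]
ft_force: [1.4, -0.7, 1.3]
opening: -0.0001
grip_force: 0.0
clock: 17.42
tool_pos: [0.599, 0.11, 0.1998]
orientation: [180.0, 0.0, 95.1]
ft_force: [0.3, 0.3, 0.3]
opening: -0.0
grip_force: 0.0
```

View pics/s7.png

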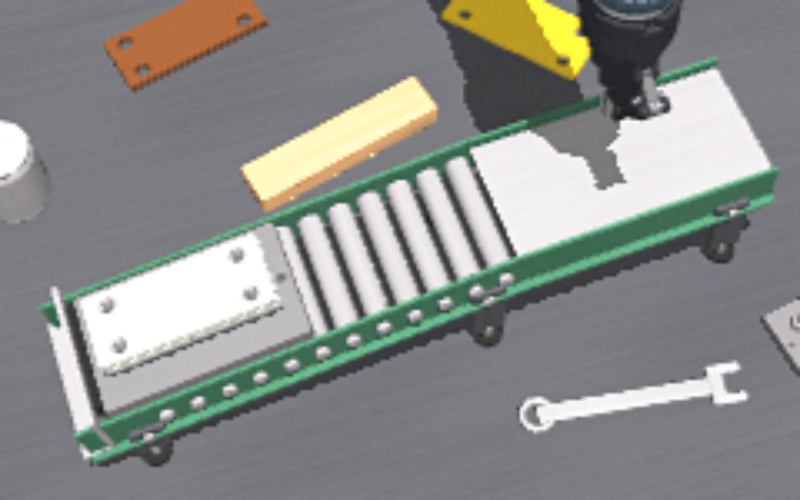

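The picture shows the loaded carrier down at the stop end, with both plates flat on it. I wait a little more and check numerically that it is at rest and how far it is from the stop.

```bash
python3 -m inch '[0,0,0,0,0,0,0, 0,0,0,0,0,0,0, 0,0,0,0,0,0,0, 0,0,0,0,0,0,0, 0,0,0,0,0,0,0, 0,0,0,0,0,0,0, 0,0,0,0,0,0,0, 0,0,0,0,0,0,0]' >/dev/null
python3 - <<'E'
from h import *
b=snapshot('scene')[150:300,110:350]
o=cv2.imread('pics/s7.png')[...,::-1];print('moved px',(np.abs(cv2.resize(b,(800,500)).astype(int)-o)[200:,:340]>40).sum())
c=cam('top');a=snapshot('top');save('top7',cv2.resize(a[135:215,230:410],(800,356)))
h=cv2.cvtColor(a,cv2.COLOR_RGB2HSV);m=((h[...,2]>215)&(h[...,1]<40)).astype(np.uint8);m[:,:280]=0
k=max(cv2.findContours(m,cv2.RETR_EXTERNAL,cv2.CHAIN_APPROX_NONE)[0],key=cv2.contourArea)
print(cv2.minAreaRect(np.array([ray(c,q[0],.135)[:2]*1000 for q in k],np.float32)))
E=np.array([.609,.004]);u=np.array([-.0906,.9959]);print('expected',E-u*.273)
E
```

```text
moved px 0
((630.296875, -269.5389404296875), (62.20970153808594, 143.41339111328125), 2.483362913131714)
expected [ 0.6337338 -0.2678807]
```

View pics/top7.png

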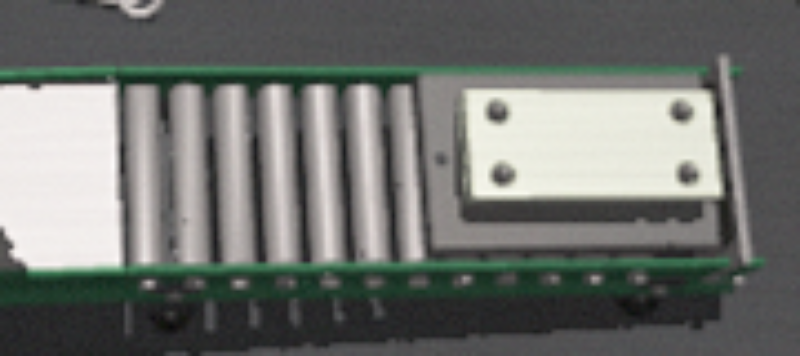

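The carrier is at rest and within about 2 mm of its expected place at the stop. Both plates are on all four pins, so I hand in.

```bash
python3 -c "
from workcell import ctrl
print(ctrl.finish_job())"
```

```text
the job is handed in; nothing more can be done
None
```

The job is handed in, with no verdict returned: in the last pictures the plate lies flat on the lower plate over all four posts, and the loaded carrier rests at the stop with nothing else on the bench touched.

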